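# Unsnap the terminal cover

### The arm

A 6-joint arm with a two-finger parallel gripper is mounted at the origin on a cart in front of the work surface, level with it; the furniture and walls round the work are solid. World frame = base frame: x ahead of the robot, y to its left, z up, the work surface at z = 0. Lengths are in m, angles in rad, forces in N, time in s.
With the tool pointing down it reaches from about 0.325 to 0.9 m from the base axis. Payload 6.1 kg.
Tool frame: the origin (TCP) lies on the mounting face of the last link; the fingertips stand 173 mm ahead of it and the grasp point (between the pads) lies 155 mm ahead of it; x points along the fingers, z is the direction in which the jaws open and shut, and the axes are right-handed (so a half turn about x gives the same grasp; the last joint's range is limited). The gripper opens to 85 mm and grips with 20 to 120 N. Pads are 22 mm wide; open, the fingers measure 114 mm over their backs; the gripper's body (76 mm by 85 mm) begins 54 mm behind the grasp point. The pads swing forward as they close: fully open they stand 13 mm farther back than shut.
Start: joints at [-1.463, 0.22, 1.526, -0, 1.395, -0.126], TCP at [0.145, -0.608, 0.405] pointing down, gripper open.
Joint ranges: [-2.98, 2.98], [-0.91, 2.08], [0.09, 2.57], [-1.24, 4.39], [0.2, 2.65], [-2.68, 2.68]. Speed limits (rad/s): [2.57, 2.57, 3.01, 3.14, 3.14, 3.14].

### API

Orientations are given as a rotation vector (axis times angle).
In Python, from workcell import r gives the robot as it stands.
- The arm moves only by the tool move_arm, never from a script. Its argument "steps" is a list of rows, each a list of 5 numbers: the opening in per cent of the stroke, from 0 (shut) to 100 (fully open), then the shift along the tool's x, y, z in cm, then the turn about the tool's x in degrees. In form: [[claw, tx, ty, tz, roll], ...]. A call has 1 to 8 rows; each row shifts and turns the commanded pose from where the row before left it, along the tool's axes as they then stand; what a row does not reach is not made up. A row lasts 1/10 s, in which the tool goes at most 50 mm and 8.59 degrees, less where a joint would pass 70% of its speed; a pose out of reach is approached as far as the arm can. A call with a gripper value outside its range is refused whole. The fingers move at their own pace and stop on an object; the grip force is fixed at half the most. Time passes only in rows, so rows that do not move let the fingers close. It gives the time, the measured TCP pose, the force and the opening at its end, in the units of the state.
- r.state(): the state, without advancing time (a new reading comes with each control period).
- r.snapshot(name): name is "side" or "top"; returns the picture (384x512x3 uint8, red, green, blue); there is no depth.
- r.camera_params(name): a dict with "mtx" (3x3 intrinsics, pixels), "dist" ([k1, k2, p1, p2, k3] as OpenCV has them; the pictures are not rectified), "cam_to_world" (4x4, takes a point from camera to world coordinates). Camera axes: x right, y up, looking along -z (the intrinsics and any distortion apply to the point x, -y, -z); pixel columns grow to the right and rows downward; lengths in m; the calibration is good to about 2 mm. A picture is of the moment at which its call begins. camera_params takes no time and is no camera call.
- r.hand_in(): hands the job in, once; it reports no verdict.
The state is a dict: "time": time; "qpos": joint angles; "qd": joint speeds; "joint_efforts": joint torques, N m; "tool_pos": TCP position; "ee_rot": TCP orientation; "contact_force": force on the tool from outside, world axes, zero at the start; "moment": the same for the moment, N m; "width": opening from 0.0 (shut) to 1.0 (fully open).
Only numpy, scipy, OpenCV 4.12 (cv2) and the standard library are available. Lean on these libraries where they do the work, as an engineer would, in place of code of your own. Each camera call takes 0.05 s, during which the arm holds its last target. There are 200 camera calls.

### The job

Open the grey terminal box: press its snap tab right down until the cover springs free, then push the cover by its rib along the rails, completely off the terminals and onto the landing shelf, up against the end stop (a few millimetres short will do). Only press and push: the cover must not be lifted or come off the box, and the vials, block and connector standing round the box must stay where they are.

Things in the scene. Friction and masses are not known exactly. Their poses are not given: they have to be found in the camera images.
- terminal_box: Grey box fixed to the worktop, 100 mm wide (x), y -114 to +126 mm; origin at worktop level, upright; the cover slides towards +y. Back wall at the -y end, 36 mm high. Recess with terminals under the cover, y -100 to -6 mm. Rails on both long edges; their lips, 41 mm high, hold the cover's edges from y = -97 to +12 mm. The snap tab is outside the rail on the -x side.
- stop_face (a point): Foot of the end stop's inner face, at y = +120 mm of the box, on the middle line and level with the landing shelf. The stop is 9 mm higher than the shelf. The flat landing shelf, 30 mm above the worktop, runs from y = -6 mm to here.
- snap_tab (a joint): How far the snap tab is pressed down, m: 0 up, 0.010 fully down. Sprung: 1.5 N to start, 4 N fully down, plus friction. Beyond about 0.007 its tooth frees the cover, which springs push about 12 mm along +y. When let go the tab then stays about half down under the cover, and rises once the cover has passed.
- tab_top (a point): Centre of the snap tab's top (moves with the tab): 55 mm above the worktop when up, at x = -69, y = -1 mm of the box. The pad is 22 x 22 mm and goes straight down 10 mm; the cheeks and rail beside it are at most 41 mm high.
- cover: Loose grey plate 86 x 90 x 5 mm (x, y, z), 0.12 kg; origin in the centre of its underside, axes along the box's. Seated it lies at y = -50 mm of the box, underside 30 mm above the worktop; against the end stop at y = +75 mm; clear of the lips from +57 mm. A rib across it is 60 mm long (x), 8 mm thick, 18 mm high above the plate, 33 mm behind the centre (-y).
- rib_face (a point): Centre of the rib's rear (-y) face, the face to push on: 37 mm behind the cover's centre, 14 mm above its underside (44 mm above the worktop). The plate's top is 35 mm, the rib's top 53 mm above the worktop.
- pc_tower: Obstacle: black desktop computer standing fixed at the far right of the box, 352 x 100 mm, 300 mm high; origin at the centre of its foot, long side along its x axis, its front at x = -176 mm. Keep the arm clear of it.
- vial_clear: Bystander: small glass vial, white cap, 22 mm across, 50 mm high, standing behind the box; origin centre of its underside.
- vial_dark: Bystander: small vial with dark contents and black cap, 22 mm across, 50 mm high, standing behind the box; origin centre of its underside.
- cal_block: Bystander: black calibration block 40 x 62 x 26 mm beside the back wall of the box; origin centre of its underside.
- bnc_tee: Bystander: metal T-shaped connector 28 x 43 x 15 mm, lying beyond the end stop of the box; origin centre of its underside.

How it is judged:
On the way, in this order (a step that is already met when the one before it is completed fails the run):
1. the snap tab is pressed down with the fingers (value of joint snap_tab above 0.007 m and contact force between the fingers and snap_tab above 0.3 N), for 0.05 s.
2. the cover is pushed with the fingers off its seat, clear of the lips (y of cover in the frame of terminal_box above 0.058 m and contact force between the fingers and cover above 0.1 N).
At the end, for the whole second after the job is handed in: The cover lies flat and at rest on the landing shelf, its centre 64 to 80 mm along +y of the box's origin (within 11 mm of the end stop), within 6 mm of the middle line; the bystanders are within 30 mm of where they stood (y of cover in the frame of terminal_box between 0.064 and 0.08 m and x of cover in the frame of terminal_box between -0.006 and 0.006 m and z of cover in the frame of terminal_box between 0.026 and 0.034 m and angle between cover's own z axis and vertical below 0.06 rad and linear speed of cover below 0.01 m/s and distance of each of vial_clear, vial_dark, cal_block, bnc_tee from where it was at the start of the episode below 0.03 m); the robot touches nothing.
It fails at once if the cover is lifted: more than 12 mm above the height at which it slides, or tipped by more than 0.25 rad (z of cover in the frame of terminal_box above 0.042 m or angle between cover's own z axis and vertical above 0.25 rad).
It fails at once if the cover is taken or knocked off the box (z of cover in the frame of terminal_box below 0.015 m or x of cover in the frame of terminal_box above 0.02 m or x of cover in the frame of terminal_box below -0.02 m or y of cover in the frame of terminal_box above 0.1 m).
It fails at once if a bystander is moved more than 30 mm or knocked over (distance of any of vial_clear, vial_dark, cal_block, bnc_tee from where it was at the start of the episode above 0.03 m or angle between any of vial_clear, vial_dark, cal_block, bnc_tee's own z axis and vertical above 0.5 rad).
It also fails if it takes over 42 s, if anything falls off the work surface, if the arm or the gripper's body presses on something with over 40 N, if the wrist force passes 120 N, or if a joint passes its speed limit or range.

## Working session

There is one attempt and no reset: what is moved stays moved. The work goes in short steps, Python scripts to look and compute and a tool call to move; the robot and the scene stay as the last step left them, time stands still between calls to the robot, and variables do not carry over. Pictures are saved under pics/ and viewed, about 8 in all and at most 12, crops included, and the job is handed in when it is done.

Besides the shell and the picture viewer there is one more tool, called after "Request:" in YAML: its name, and indented under it one key for each argument. move_arm: Moves the arm, as the interface text tells. Its arguments: {"type":"object","properties":{"steps":{"type":"array","items":{"type":"array","items":{"type":"number"}}}},"required":["steps"]}

```bash
mkdir -p pics; ls; python3 - <<'E'
from workcell import r
import cv2,numpy as np
s=r.state();print(s)
for n in("side","top"):
    cv2.imwrite(f"pics/{n}0.png",r.snapshot(n)[:,:,::-1]);p=r.camera_params(n);print(n,np.round(p["mtx"],1).tolist(),p["dist"],np.round(p["cam_to_world"],3).tolist())
a=[cv2.imread(f"pics/{n}0.png") for n in("side","top")]
cv2.imwrite("pics/top0b.png",cv2.resize(a[1],(800,600),interpolation=cv2.INTER_CUBIC))
cv2.imwrite("pics/side0b.png",cv2.resize(a[0],(800,600),interpolation=cv2.INTER_CUBIC))
E
```

```text
pics
{'time': 0.0, 'qpos': array([-1.46309287e+00,  2.21262927e-01,  1.52762750e+00, -1.72576009e-05,
        1.39466996e+00, -1.26102415e-01]), 'qd': array([ 0.00022566, -0.00080881, -0.00142427,  0.00024662, -0.00034253,
       -0.00015583]), 'joint_efforts': array([ 1.07473690e-03, -4.96890950e+01, -3.89394808e+01, -1.75345376e-04,
        1.10173255e-02, -7.60848025e-06]), 'tool_pos': array([ 0.14476413, -0.60772889,  0.40356742]), 'ee_rot': array([ 1.03662627,  1.31219773, -1.03430036]), 'contact_force': array([-0.746415  , -0.68166566, -0.23696066]), 'moment': array([-0.00417413, -0.02094821,  0.04614148]), 'width': 1.0003449459188452}
side [[366.5, 0.0, 252.9], [0.0, 366.5, 190.4], [0.0, 0.0, 1.0]] [-0.0395395  0.         0.         0.         0.       ] [[0.973, 0.147, -0.176, 0.388], [-0.23, 0.603, -0.764, -0.651], [-0.006, 0.784, 0.621, 0.647], [0.0, 0.0, 0.0, 1.0]]
top [[473.9, 0.0, 256.5], [0.0, 473.9, 191.0], [0.0, 0.0, 1.0]] [-0.17712477  0.          0.          0.          0.        ] [[0.012, 0.989, -0.146, 0.363], [-1.0, 0.011, -0.004, 0.07], [-0.003, 0.146, 0.989, 1.491], [0.0, 0.0, 0.0, 1.0]]
```

View pics/top0b.png

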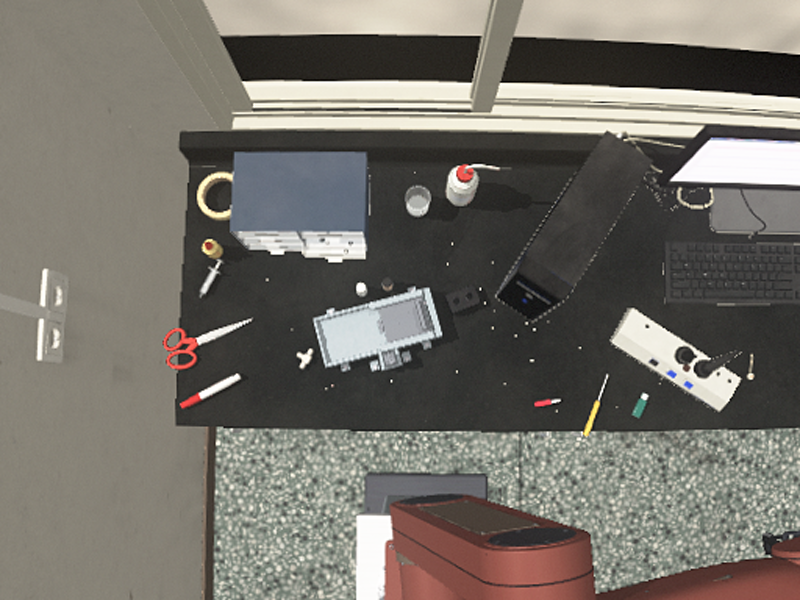

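View pics/side0b.png

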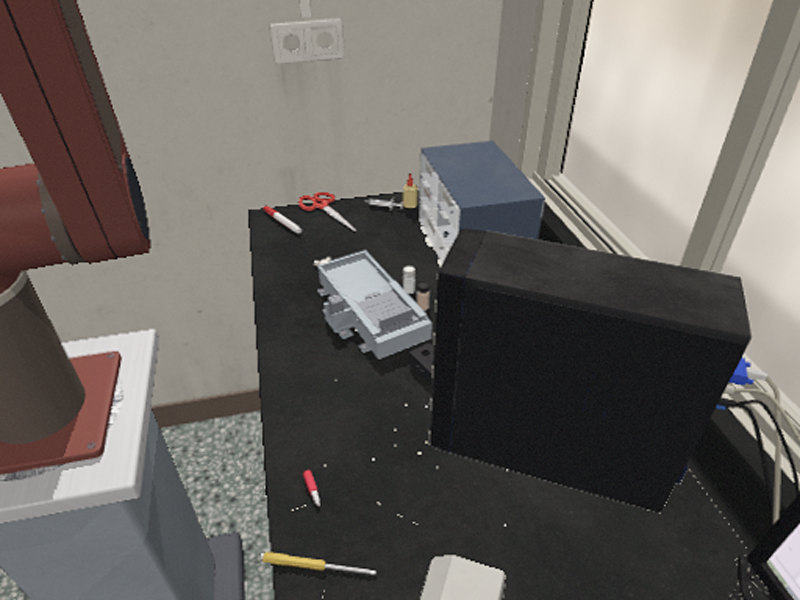

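The top view shows the box at about (380,325) of the 800x600 picture. Its landing shelf is to the left (world +y), the tab is on the near side at about (390,360), and the tower is to the right. I'll enlarge both views.

```bash
python3 - <<'E'
import cv2
t=cv2.imread("pics/top0.png")[175:247,190:318]; cv2.imwrite("pics/tc.png",cv2.resize(t,None,fx=6.25,fy=6.25,interpolation=cv2.INTER_CUBIC))
t=cv2.imread("pics/side0.png")[155:235,190:290]; cv2.imwrite("pics/sc.png",cv2.resize(t,None,fx=7,fy=7,interpolation=cv2.INTER_CUBIC))
E
```

```text
(no output)
```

View pics/tc.png

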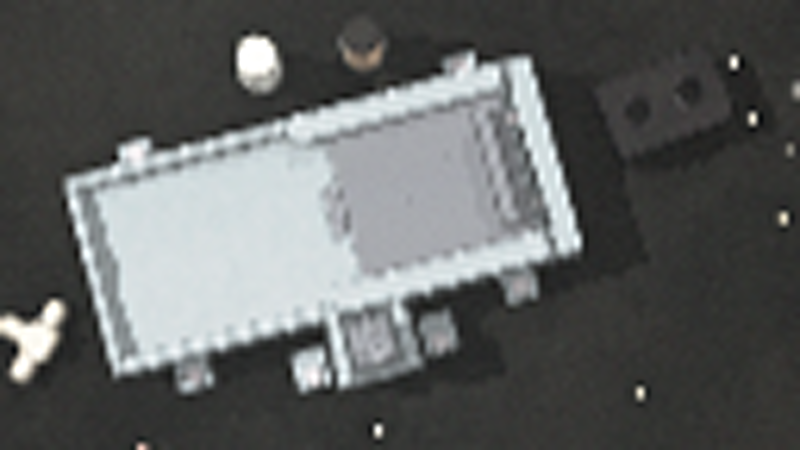

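View pics/sc.png

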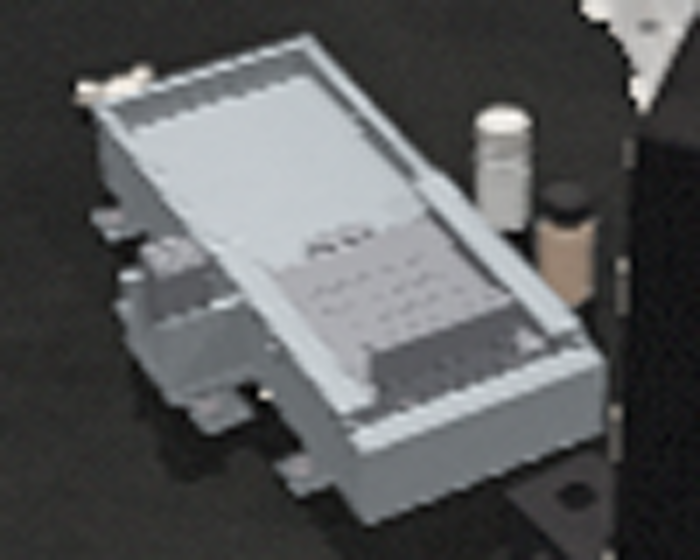

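The crops show these points:
- **Top crop:** rim corners at (66,180), (115,375), (530,57) and (582,250), and the tab at (372,335).
- **Side crop:** rim corners at (312,37), (97,105), (602,352) and (356,447), and the tab at about (172,250).
- **Cover:** the rib sits close to the back wall.

```bash
cat > h.py <<'E'
import numpy as np,cv2
from workcell import r
from scipy.optimize import least_squares
def proj(n,P):
    p=r.camera_params(n);T=np.linalg.inv(p["cam_to_world"]);c=np.atleast_2d(P)@T[:3,:3].T+T[:3,3]
    return cv2.projectPoints(c*[1,-1,-1],np.zeros(3),np.zeros(3),p["mtx"],np.array(p["dist"]))[0][:,0]
def b2w(q,B): # q=x,y,yaw,z
    B=np.atleast_2d(B);c,s=np.cos(q[2]),np.sin(q[2]);return B@np.array([[c,-s,0],[s,c,0],[0,0,1]]).T+[q[0],q[1],q[3]]
E
python3 - <<'E'
from h import *
B=np.array([[50,126,39],[-50,126,39],[50,-114,36],[-50,-114,36],[-69,-1,55]])/1e3
t=np.array([[66,180],[115,375],[530,57],[582,250],[372,335]])/6.25+[190,175]
s=np.array([[312,37],[97,105],[604,352],[356,447],[172,250]])/7+[190,155]
f=lambda q:np.r_[proj("top",b2w(q,B))-t,proj("side",b2w(q,B))-s]
for free in (1,0):
  g=lambda q:(f(q) if free else f(np.r_[q[:3],0])).ravel()
  o=least_squares(g,[.5,.1,.2,0],loss="soft_l1");print(np.round(o.x,4));print(np.round(g(o.x).reshape(-1,2),1).tolist())
q=o.x;q[3]=0
# triangulate tab alone
o=least_squares(lambda P:np.r_[proj("top",P)-t[4],proj("side",P)-s[4]].ravel(),b2w(q,B[4])[0]);print("tab tri",o.x,b2w(q,B[4]))
st=r.state();R=cv2.Rodrigues(st["ee_rot"])[0];print(R.round(3))
for nm,P in dict(tab=[-69,-1,55],rib=[0,-87,44],stop=[0,120,30],ribend=[0,38,44],).items(): print(nm,b2w(q,np.array(P)/1e3))
# bystanders: vials cap tops
for nm,pt,z in(("clear",(258,58),.05),("dark",(362,40),.05),("block",(665,100),.026),("tee",(30,340),.015)):
  pt=np.array(pt)/6.25+[190,175]
  print(nm,least_squares(lambda u:(proj("top",[u[0],u[1],z])-pt).ravel(),[.5,.1]).x)
# tower front foot
E
```

```text
[0.5238 0.1157 0.2731 0.0026]
[[-0.5, -1.1], [-0.4, -1.0], [0.2, -1.1], [0.4, -1.0], [0.0, 0.4], [-1.0, -0.6], [-1.4, -0.8], [-0.3, 1.3], [0.1, 0.9], [-0.4, 0.1]]
[0.5241 0.1165 0.2714 0.    ]
[[-0.7, -1.2], [-0.7, -1.1], [-0.0, -1.0], [0.1, -1.0], [-0.3, 0.4], [-0.9, -0.0], [-1.2, -0.2], [-0.3, 1.9], [0.1, 1.5], [-0.3, 0.7]]
tab tri [0.45884423 0.09619398 0.05769954] [[0.45787998 0.09699673 0.055     ]]
[[-0.     0.973  0.232]
 [ 0.002  0.232 -0.973]
 [-1.     0.    -0.002]]
tab [[0.45787998 0.09699673 0.055     ]]
rib [[0.54740834 0.03264089 0.044     ]]
stop [[0.49191855 0.23206477 0.03      ]]
ribend [[0.51390001 0.15306594 0.044     ]]
clear [0.59528791 0.15444496]
dark [0.60486082 0.10329052]
block [ 0.5802264  -0.04817944]
tee [0.45691384 0.26796683]
```

```bash
cat >> h.py <<'E'
TC=lambda a:(np.array(a)+.5)/6.25-.5+[190,175]
SC=lambda a:(np.array(a)+.5)/7-.5+[190,155]
E
python3 - <<'E'
from h import *
B=np.array([[50,126,39],[-50,126,39],[50,-114,36],[-50,-114,36],[-69,-1,55]])/1e3
t=TC([[66,180],[115,375],[530,57],[582,250],[372,335]]);s=SC([[312,37],[97,105],[604,352],[356,447],[172,250]])
g=lambda q:np.r_[proj("top",b2w(q,B))-t,proj("side",b2w(q,B))-s].ravel()
o=least_squares(lambda q:g(np.r_[q,0]),[.5,.1,.2],loss="soft_l1");q=np.r_[o.x,0];print(q.round(4));print(np.round(g(q).reshape(-1,2),1).tolist())
o=least_squares(lambda P:np.r_[proj("top",P)-t[4],proj("side",P)-s[4]].ravel(),b2w(q,B[4])[0]);print("tab tri",o.x,b2w(q,B[4]))
np.save("q.npy",q)
for nm,pt,z in(("towerL",(497,297),0),("towerR",(535,322),0)):
  p=(np.array(pt)+.5)*.64-.5
  print(nm,least_squares(lambda u:(proj("top",[u[0],u[1],z])-p).ravel(),[.5,.1]).x)
E
```

```text
[0.524  0.118  0.2705 0.    ]
[[-0.8, -0.8], [-0.8, -0.7], [-0.1, -0.6], [0.0, -0.5], [-0.4, 0.8], [-0.5, 0.1], [-0.8, -0.1], [-0.1, 1.9], [0.3, 1.5], [-0.0, 0.7]]
tab tri [0.45884834 0.09752017 0.05829125] [[0.45778025 0.09864575 0.055     ]]
towerL [ 0.58841606 -0.11904486]
towerR [ 0.53783253 -0.19665052]
```

Request:
move_arm:
  steps:
    - [0,0,2.9,-3.8,0]
    - [0,0,2.9,-3.8,0]
    - [0,0,2.9,-3.8,0]
    - [0,0,2.9,-3.8,0]
    - [0,0,2.9,-3.8,0]
    - [0,0,2.9,-3.8,0]
    - [0,0,2.9,-3.8,0]
    - [0,0,2.9,-3.8,0]

```text
time: 0.9
tool_pos: [0.3002, -0.2566, 0.4044]
ee_rot: [1.036, 1.31, -1.036]
contact_force: [0.8, 0.2, 0.1]
width: 0.003
```

Request:
move_arm:
  steps:
    - [0,0,2.9,-3.8,0]
    - [0,0,2.9,-3.8,0]
    - [0,0,2.9,-3.8,0]
    - [0,0,2.9,-3.8,0]
    - [0,0,2.9,-3.8,0]
    - [0,0,2.9,-3.8,0]
    - [0,0,2.9,-3.8,0]
    - [0,0,2.9,-3.8,0]

```text
time: 1.7
tool_pos: [0.4555, 0.0932, 0.4046]
ee_rot: [1.035, 1.311, -1.035]
contact_force: [1.3, -0.4, 0.8]
width: 0.002
```

Request:
move_arm:
  steps:
    - [0,0,0,0,-8.5]
    - [0,0,0,0,-8.5]
    - [0,0,0,0,-8.5]
    - [0,0,0,0,-8.5]
    - [0,0,0,0,-8.5]
    - [0,0,0,0,-8.5]
    - [0,0,0,0,-8.5]
    - [0,0,0,0,-8.5]

```text
time: 2.5
tool_pos: [0.4551, 0.091, 0.4043]
ee_rot: [0.113, 1.569, -0.113]
contact_force: [0.2, 0.1, 0.1]
width: -0.001
```

Request:
move_arm:
  steps:
    - [0,0,0,0,-8.5]
    - [0,0,0,0,-8.5]
    - [0,0,0,0,-7]
    - [0,0,0,0,0]
    - [0,0,0,0,0]

```text
time: 3.0
tool_pos: [0.4552, 0.091, 0.4044]
ee_rot: [-0.208, 1.561, 0.208]
contact_force: [-0.5, 0.7, 0.2]
width: 0.003
```

```bash
cat >> h.py <<'E'
q=None
def rep(B):
    q=np.load("q.npy");s=r.state();R=cv2.Rodrigues(s["ee_rot"])[0];tip=s["tool_pos"]+.173*R[:,0]
    d=b2w(q,np.array(B)/1e3)[0]-tip
    tb=b2w([0,0,-q[2],0],tip-[q[0],q[1],0])[0]
    print("t",s["time"],"w",round(s["width"],2),"F",s["contact_force"].round(1),"tip box mm",(tb*1e3).round(1),"move tool cm",(R.T@d*100).round(2),"jaw yaw err deg",np.degrees(np.arctan2(R[1,2],R[0,2])-q[2]).round(1),"q",s["qpos"].round(2),R[:,0].round(3))
E
python3 -c "
from h import *
rep([-69,-1,57])"
```

```text
t 3.0 w 0.0 F [-0.5  0.7  0.2] tip box mm [-73.6  -7.7 231.4] move tool cm [17.44  0.67  0.47] jaw yaw err deg -0.3 q [ 0.03 -0.17  1.93  0.    1.39 -0.24] [-0. -0. -1.]
```

Request:
move_arm:
  steps:
    - [0,4,0.7,0.5,0]
    - [0,4,0,0,0]
    - [0,4,0,0,0]
    - [0,3,0,0,0]
    - [0,0,0,0,0]
    - [0,0,0,0,0]

```text
time: 3.6
tool_pos: [0.4584, 0.0991, 0.255]
ee_rot: [-0.21, 1.562, 0.21]
contact_force: [-0.8, 0.2, 0.7]
width: 0.001
```

```bash
python3 -c "
from h import *
rep([-69,-1,57])
im=r.snapshot('side')[155:235,190:290,::-1]
cv2.imwrite('pics/s1.png',cv2.resize(im,None,fx=7,fy=7,interpolation=cv2.INTER_CUBIC))"
```

```text
t 3.6 w 0.0 F [-0.8  0.2  0.7] tip box mm [-68.5  -0.7  82. ] move tool cm [ 2.5  -0.03 -0.05] jaw yaw err deg -0.2 q [ 0.04  0.01  2.05  0.    1.07 -0.22] [-0.001  0.    -1.   ]
```

View pics/s1.png

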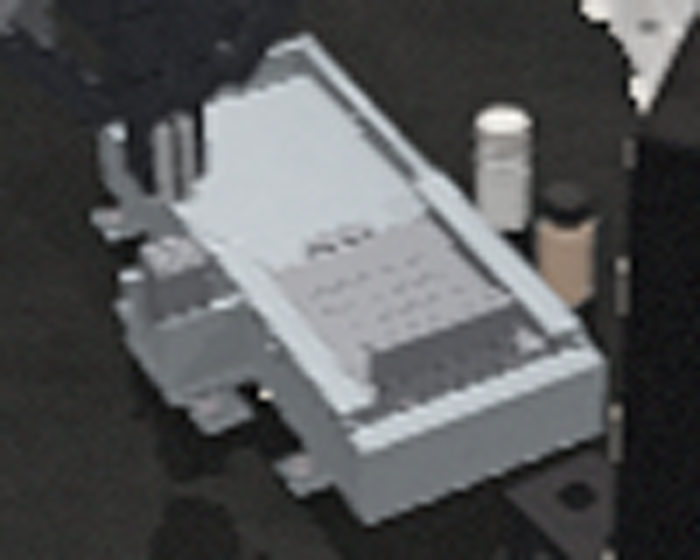

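The shut fingertips at about (175,195) hang directly over the tab at (172,250). I'll descend and press.

Request:
move_arm:
  steps:
    - [0,1.3,0,0,0]
    - [0,1.0,0,0,0]
    - [0,0.4,0,0,0]
    - [0,0.3,0,0,0]
    - [0,0.2,0,0,0]
    - [0,0,0,0,0]

```text
time: 4.25
tool_pos: [0.4582, 0.099, 0.2226]
ee_rot: [-0.211, 1.561, 0.211]
contact_force: [-2.0, -1.0, 2.0]
width: 0.001
```

Request:
move_arm:
  steps:
    - [0,0.2,0,0,0]
    - [0,0.1,0,0,0]
    - [0,0.1,0,0,0]
    - [0,0,0,0,0]
    - [0,0,0,0,0]

```text
time: 4.75
tool_pos: [0.4583, 0.099, 0.2188]
ee_rot: [-0.211, 1.56, 0.211]
contact_force: [-1.6, -1.5, 3.1]
width: 0.001
```

```bash
python3 -c "
from h import *
rep([-69,-1,45])
im=r.snapshot('side')[155:235,190:290,::-1]
cv2.imwrite('pics/s2.png',cv2.resize(im,None,fx=7,fy=7,interpolation=cv2.INTER_CUBIC))"
```

```text
t 4.75 w 0.0 F [-1.6 -1.5  3.1] tip box mm [-68.4  -0.8  45.8] move tool cm [ 0.08 -0.02 -0.06] jaw yaw err deg -0.1 q [ 0.04  0.08  2.07 -0.    0.99 -0.22] [ 0. -0. -1.]
```

View pics/s2.png

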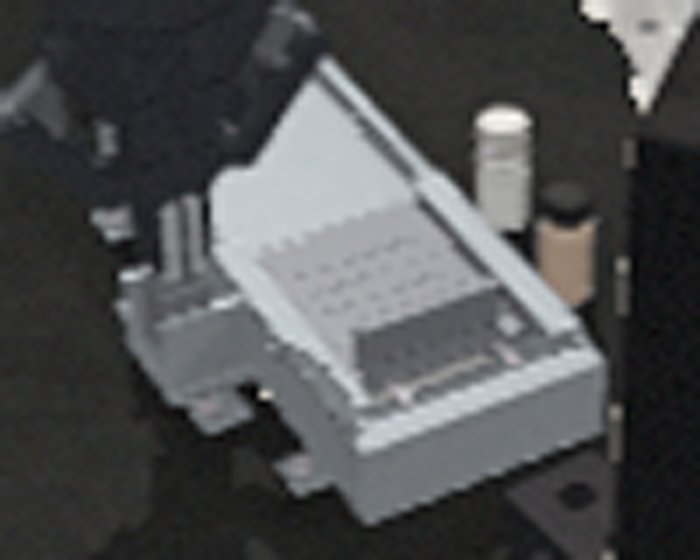

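The tab is down and the cover has sprung about 12 mm, leaving a gap behind the rib around (450,375). Next I'll raise the tool and go behind the rib.

Request:
move_arm:
  steps:
    - [0,-2.5,0,0,0]
    - [0,-2.5,0,0,0]
    - [0,0,-3.3,2.3,0]
    - [0,0,-3.3,2.3,0]
    - [0,0,-3.3,2.3,0]
    - [0,0,0,0,0]
    - [0,2.0,0,0,0]
    - [0,0,0,0,0]

```text
time: 5.6
tool_pos: [0.5496, 0.0221, 0.2459]
ee_rot: [-0.209, 1.565, 0.212]
contact_force: [-0.6, -0.3, -0.6]
width: 0.001
```

```bash
python3 -c "
from h import *
rep([0,-101,43])
im=r.snapshot('side')[155:235,190:290,::-1]
cv2.imwrite('pics/s3.png',cv2.resize(im,None,fx=7,fy=7,interpolation=cv2.INTER_CUBIC))"
```

```text
t 5.6 w 0.0 F [-0.6 -0.3 -0.6] tip box mm [ -1.8 -98.9  72.9] move tool cm [ 2.99 -0.21  0.2 ] jaw yaw err deg -0.1 q [-0.1   0.22  1.85  0.    1.08 -0.37] [-0.005  0.001 -1.   ]
```

View pics/s3.png

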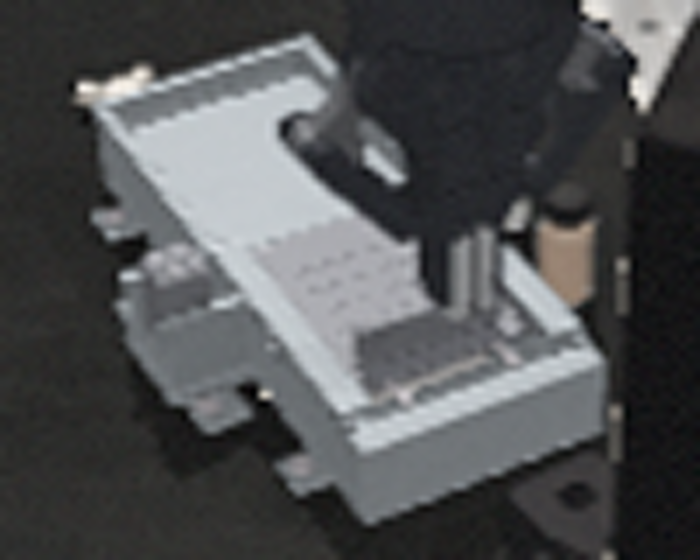

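Lowered 30 mm, the fingers will come down in the gap behind the rib and stay above the wall. I'll descend and push.

Request:
move_arm:
  steps:
    - [0,1.5,-0.2,0.2,0]
    - [0,1.5,0,0,0]
    - [0,0,0,0,0]
    - [0,0,0.5,0,0]
    - [0,0,0.5,0,0]
    - [0,0,0.5,0,0]
    - [0,0,0.5,0,0]
    - [0,0,0,0,0]

```text
time: 6.45
tool_pos: [0.5483, 0.0405, 0.2192]
ee_rot: [-0.212, 1.56, 0.211]
contact_force: [-0.2, 0.1, 0.4]
width: -0.0
```

```bash
python3 -c "
from h import *
rep([0,15,43])"
```

```text
t 6.45 w -0.0 F [-0.2  0.1  0.4] tip box mm [  2.8 -81.3  46.2] move tool cm [ 0.32  9.63 -0.29] jaw yaw err deg -0.1 q [-0.07  0.25  1.86  0.    1.02 -0.34] [ 0.001  0.    -1.   ]
```

Request:
move_arm:
  steps:
    - [0,0.2,0.5,-0.2,0]
    - [0,0,0.8,0,0]
    - [0,0,0.8,0,0]
    - [0,0,0.8,0,0]
    - [0,0,0.8,0,0]
    - [0,0,0.8,0,0]
    - [0,0,0.8,0,0]
    - [0,0,0,0,0]

```text
time: 7.25
tool_pos: [0.5316, 0.0916, 0.2164]
ee_rot: [-0.211, 1.561, 0.212]
contact_force: [0.8, 0.2, -0.2]
width: -0.003
```

```bash
python3 -c "
from h import *
rep([0,15,44])
im=r.snapshot('side')[155:235,190:290,::-1]
cv2.imwrite('pics/s4.png',cv2.resize(im,None,fx=7,fy=7,interpolation=cv2.INTER_CUBIC))"
```

```text
t 7.25 w -0.0 F [ 0.8  0.2 -0.2] tip box mm [  0.1 -27.4  43.4] move tool cm [-0.06  4.24 -0.01] jaw yaw err deg -0.0 q [ 0.02  0.24  1.89  0.    1.01 -0.25] [-0.001  0.001 -1.   ]
```

View pics/s4.png

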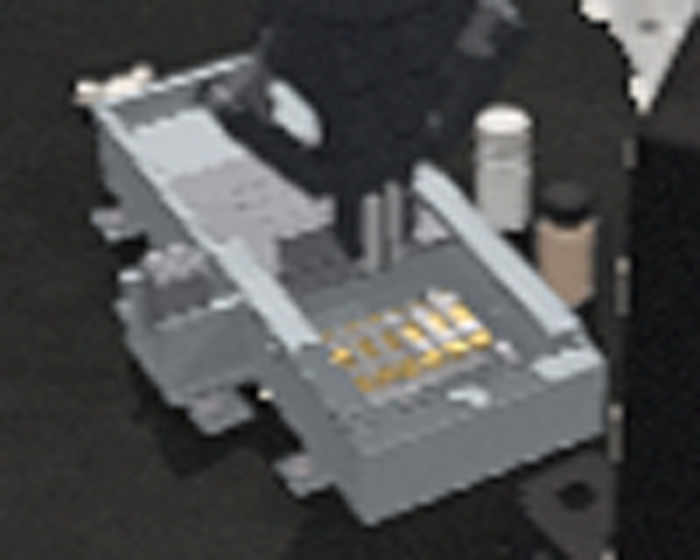

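The cover is sliding straight and the terminals are uncovered. I'll continue, slowing near the stop.

Request:
move_arm:
  steps:
    - [0,0,0.8,0,0]
    - [0,0,0.8,0,0]
    - [0,0,0.8,0,0]
    - [0,0,0.8,0,0]
    - [0,0,0.6,0,0]
    - [0,0,0.4,0,0]
    - [0,0,0.3,0,0]
    - [0,0,0,0,0]

```text
time: 8.1
tool_pos: [0.5202, 0.1343, 0.2168]
ee_rot: [-0.211, 1.56, 0.212]
contact_force: [-0.3, 0.1, 0.2]
width: 0.001
```

```bash
python3 -c "
from h import *
rep([0,24,44])
a=r.snapshot('side')[155:235,190:290,::-1]
cv2.imwrite('pics/s5.png',cv2.resize(a,None,fx=7,fy=7,interpolation=cv2.INTER_CUBIC))"
```

```text
t 8.1 w 0.0 F [-0.3  0.1  0.2] tip box mm [ 0.7 16.8 43.8] move tool cm [-0.02  0.72 -0.07] jaw yaw err deg -0.1 q [ 0.11  0.23  1.9   0.    1.01 -0.16] [ 0.  0. -1.]
```

View pics/s5.png

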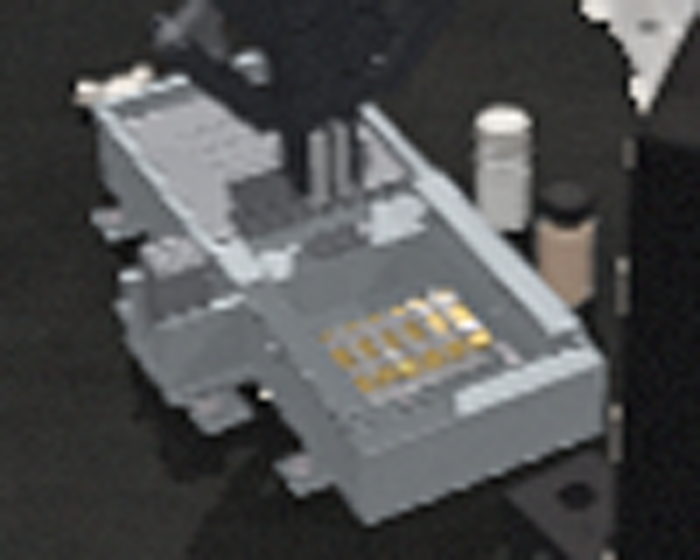

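The cover is now almost at the stop, with its centre at about y = 65 mm. I'll creep forward and watch the force.

Request:
move_arm:
  steps:
    - [0,0,0.2,0,0]
    - [0,0,0.2,0,0]
    - [0,0,0.1,0,0]
    - [0,0,0,0,0]

```text
time: 8.55
tool_pos: [0.519, 0.1386, 0.2168]
ee_rot: [-0.211, 1.56, 0.211]
contact_force: [0.5, 0.1, 0.3]
width: 0.003
```

Request:
move_arm:
  steps:
    - [0,0,0.1,0,0]
    - [0,0,0.1,0,0]
    - [0,0,0,0,0]

```text
time: 8.85
tool_pos: [0.5185, 0.1405, 0.2168]
ee_rot: [-0.211, 1.56, 0.211]
contact_force: [0.2, -1.4, 1.7]
width: -0.002
```

The force is rising slightly, so the cover is probably at the stop. I'll back off, lift clear and check.

Request:
move_arm:
  steps:
    - [0,0,-1,0,0]
    - [0,0,-1.5,0,0]
    - [0,-4,0,0,0]
    - [0,-4.5,0,0,0]
    - [0,-4.5,-3,0,0]
    - [0,-4,-4,0,0]
    - [0,0,-4,-2,0]
    - [0,0,0,0,0]

```text
time: 9.65
tool_pos: [0.5333, 0.0066, 0.3804]
ee_rot: [-0.209, 1.558, 0.205]
contact_force: [-0.6, 0.7, -1.5]
width: 0.002
```

```bash
python3 -c "
from h import *
rep([0,24,44])
a=r.snapshot('side')[155:235,190:290,::-1];a=cv2.resize(a,(600,480),interpolation=cv2.INTER_CUBIC)
cv2.imwrite('pics/s6.png',a);b=r.snapshot('top')[175:247,190:318,::-1]
cv2.imwrite('pics/t6.png',cv2.resize(b,None,fx=6.25,fy=6.25,interpolation=cv2.INTER_CUBIC))"
```

```text
t 9.65 w 0.0 F [-0.6  0.7 -1.5] tip box mm [ -20.5 -110.4  207.4] move tool cm [16.3  13.5   1.92] jaw yaw err deg -0.4 q [-0.13  0.02  1.79 -0.    1.33 -0.4 ] [ 0.003 -0.002 -1.   ]
```

View pics/s6.png

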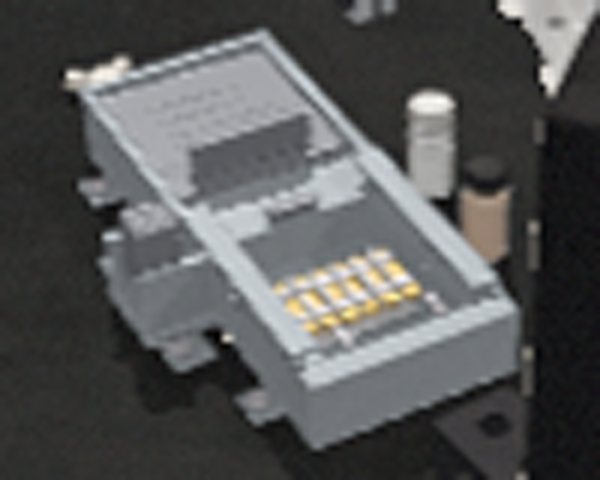

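View pics/t6.png

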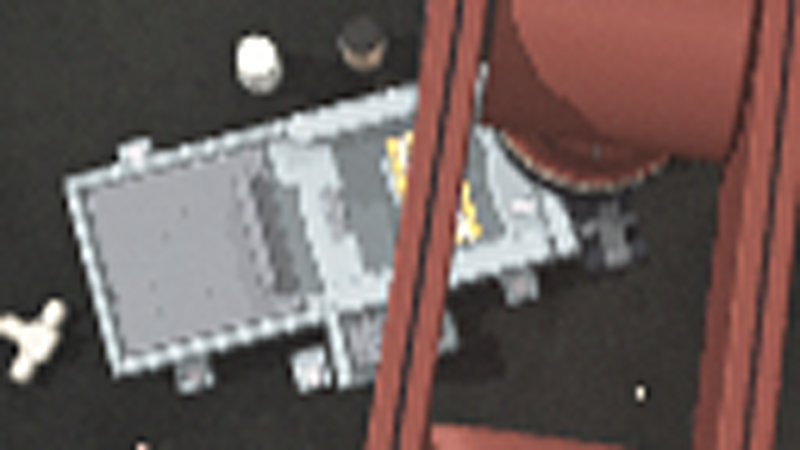

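The cover lies flat against the end stop, with no gap in either view. The vials and tee stand where they were, and so does the block in the side view. The arm is clear, so I'm handing in.

```bash
python3 -c "
from workcell import r
print(r.hand_in())"
```

```text
the job is handed in; nothing more can be done
None
```

The box is open: I pressed the snap tab down with the shut fingers until the cover sprang free, about 12 mm. Then I pushed the cover by its rib along the rails to the end stop, lifted the arm clear and handed in at about 9.8 s.

- **Cover:** in the last side and top pictures it lies flat and square on the landing shelf, with no visible gap to the stop. By the final fingertip position its centre is at about y = 72 mm (the goal is 64 to 80). I judged this by eye and from the tool reading, not by a separate measurement of the cover.
- **Bystanders:** the vials and the connector stand where they were in both views. The calibration block was hidden by the arm in the last top view, but looks unmoved in the side view.
- **Forces:** the wrist readings taken at the end of each move stayed below about 4 N.
- **Disagreement:** the box's position fitted from the two cameras left errors of up to 2 pixels. The tab height I measured was 58 mm, against 55 mm in the text. Neither affected the work.

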